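Switch on the silver stall

TASK

Switch on the market stall's equipment in the right order: first press the big round master button on the power box, then the lens of the push light, then the long bar key on the scale. Press each one gently, fully in (they stay in), and start on the next only when the last is in. Leave the small round buttons of the power box and the scale unpressed, do not lift or shove the devices, and leave everything else where it stands, including the bangle on the scale's pan.

Things in the scene. Friction and masses are not known exactly. Their poses are not given: they have to be found in the camera images.
- power_box: Grey power box standing loose on the table, 160 x 90 x 45 mm high, with two slotted white sockets at one end of its top, the big round master button at the other and a small round spare button between. Origin: centre of its underside; its x runs along the 160 mm from the master button towards the sockets, z up.
- master_top (a point): Centre of the top face of the master button: round, black, 36 mm across, on the power box. It stands 14 mm proud of the box (59 mm above the table) at the start. Origin moves down with the button.
- master (a joint): How far the master button is pushed in, m: 0 out, 0.008 fully in. It moves at about 3 N all the way to its stop and stays where it is left. Its top is rubber-mounted: it gives 1 mm per 2.5 N (so 1.2 mm before the button starts to move, and up to 5 mm in all) and springs back when let go; the top must thus go down some 9.5 to 11 mm for fully in.
- spare (a joint): How far the spare button of the power box (round, black, 16 mm across, only 5 mm proud, 55 mm from the master button) is pushed in, m: 0 out, 0.004 in; about 3 N. Not to be pressed.
- lamp: Push light standing loose on the table: flat round aluminium base 110 mm across, 24 mm high, with a white domed lens. Origin: centre of its underside, z up.
- lens_top (a point): Top centre of the push light's lens: white, slightly domed, 76 mm across; 40 mm above the table at the start. The whole lens is the push part; origin moves down with it.
- lens (a joint): How far the lens is pushed in, m: 0 out, 0.008 fully in. It moves at about 3 N all the way to its stop and stays where it is left. Its top is rubber-mounted: it gives 1 mm per 2.5 N (so 1.2 mm before the button starts to move, and up to 5 mm in all) and springs back when let go; the top must thus go down some 9.5 to 11 mm for fully in.
- scale: Black jewellery scale standing loose on the table, 150 x 110 x 30 mm high, with a round steel pan 86 mm across (top 39 mm above the table) at one end and a keypad with a long bar key and a small round key at the other. Origin: centre of its underside; its x runs along the 150 mm from the keys to the pan, z up.
- bar_top (a point): Centre of the top face of the scale's bar key: white, 46 mm long (along the scale's y) and 16 mm wide (along its x), 15 mm proud of the case (45 mm above the table) at the start. Origin moves down with the key.
- bar_key (a joint): How far the bar key is pushed in, m: 0 out, 0.008 fully in. It moves at about 3 N all the way to its stop and stays where it is left. Its top is rubber-mounted: it gives 1 mm per 2.5 N (so 1.2 mm before the button starts to move, and up to 5 mm in all) and springs back when let go; the top must thus go down some 9.5 to 11 mm for fully in.
- small_key (a joint): How far the scale's small round key (12 mm across, 4 mm proud, 56 mm from the bar key's centre along the scale's -y) is pushed in, m: 0 out, 0.003 in; about 3 N. Not to be pressed.
- shaker: Bystander: pepper shaker, steel, 34 mm wide, 64 mm tall, standing between the devices. Loose. Origin: centre of its underside.
- egg_cup: Bystander: steel egg cup, 36 mm wide, 60 mm tall, standing between the devices. Loose. Origin: centre of its underside.
- bangle: Bystander: steel bangle, a plain ring 60 mm across and 12 mm high, lying on the pan of the scale. Loose. Origin: centre of its underside.
- sugar_bowl: Bystander: steel bowl, 90 mm wide, 50 mm high, at the back. Loose. Origin: centre of its underside.
- candlestick: Bystander: brass candlestick, 76 mm foot, 140 mm tall, at the back. Loose. Origin: centre of its underside.
- tankard: Bystander: steel mug, 70 mm wide, 85 mm tall, at the back. Loose. Origin: centre of its underside.
- spoon: Bystander: steel spoon, 150 mm long, lying near the robot. Loose. Origin: on the handle side, under the spoon.
- mirror: Bystander: steel hand mirror lying flat near the robot, disc 94 mm across with a handle, 9 mm thick. Loose. Origin: centre of the disc's underside.
Mind the look-alikes: they are no part of the job. What is shaped like the lamp but blue is not meant.

How it is judged:
On the way, in this order (a step that is already met when the one before it is completed fails the run):
1. the master button is pushed in (value of joint master above 0.006 m), for 0.1 s.
2. the lens of the push light is pushed in (value of joint lens above 0.006 m), for 0.1 s.
3. the bar key of the scale is pushed in (value of joint bar_key above 0.006 m), for 0.1 s.
At the end, for the whole second after the job is handed in: Master button, lens and bar key each in by over 6 of 8 mm; spare button in by under 2 mm, small key under 1.5 mm; devices flat, at rest, within 25 mm of where they stood; bystanders within 30 mm of their starts, standing ones upright (value of joint each of master, lens, bar_key above 0.006 m and value of joint spare below 0.002 m and value of joint small_key below 0.0015 m and distance of each of power_box, lamp, scale from where it was at the start of the episode below 0.025 m and angle between each of power_box, lamp, scale's own z axis and vertical below 0.1 rad and linear speed of each of power_box, lamp, scale below 0.02 m/s and distance of each of shaker, egg_cup, bangle, sugar_bowl, candlestick, tankard, spoon, mirror from where it was at the start of the episode below 0.03 m and angle between each of shaker, egg_cup, candlestick, tankard, sugar_bowl's own z axis and vertical below 0.3 rad); the robot touches nothing.
It fails at once if the lens is pressed before the master button is in, or the bar key before both are in ((value of joint lens above 0.002 m and value of joint master below 0.006 m) or (value of joint bar_key above 0.002 m and value of joint any of lens, master below 0.006 m)).
It fails at once if a small round button is pressed (value of joint spare above 0.002 m or value of joint small_key above 0.0015 m).
It fails at once if a device is pressed with more than 25 N (contact force between any of power_box, lamp, scale and the fingers above 25 N or contact force between any of power_box, lamp, scale and the arm above 25 N).
It fails at once if a device is lifted, tipped or shoved more than 25 mm (height (world z) of any of power_box, lamp, scale above 0.01 m or angle between any of power_box, lamp, scale's own z axis and vertical above 0.15 rad or distance of any of power_box, lamp, scale from where it was at the start of the episode above 0.025 m).
It fails at once if a bystander is moved more than 30 mm or knocked over (distance of any of shaker, egg_cup, bangle, sugar_bowl, candlestick, tankard, spoon, mirror from where it was at the start of the episode above 0.03 m or angle between any of shaker, egg_cup, candlestick, tankard, sugar_bowl's own z axis and vertical above 0.5 rad).
It also fails if it takes over 48 s, if anything falls off the work surface, if the arm or the gripper's body presses on something with over 40 N, if the wrist force passes 120 N, or if a joint passes its speed limit or range.

ROBOT

A 6-joint arm with a two-finger parallel gripper is mounted at the origin on the work surface. World frame = base frame: x ahead of the robot, y to its left, z up, the work surface at z = 0. Lengths are in m, angles in rad, forces in N, time in s.
With the tool pointing down it reaches from about 0.3 to 0.775 m from the base axis. Payload 14.6 kg.
Tool frame: the origin (TCP) lies at the very end of the fingers, on their centre line; the grasp point (between the pads) lies 19 mm behind it; y points along the fingers, z is the direction in which the jaws open and shut, and the axes are right-handed (so a half turn about y gives the same grasp; the last joint's range is limited). The gripper opens to 94 mm and grips with 3 to 60 N. Pads are 16 mm wide; open, the fingers measure 119 mm over their backs; the gripper's body (75 mm by 177 mm) begins 78 mm behind the grasp point.
Start: joints at [-1.392, 0.3, 1.521, -0, 1.321, -0.067], TCP at [0.134, -0.533, 0.205] pointing down, gripper open.
Joint ranges: [-3.03, 3.03], [-0.79, 2.21], [0.23, 2.52], [-1.04, 4.18], [0, 3.07], [-2.55, 2.55]. Speed limits (rad/s): [2.22, 2.22, 2.57, 3.14, 3.14, 3.14].

INTERFACE

Orientations are given as [roll, pitch, yaw] about the fixed x, y, z axes, in that order (R = Rz(yaw) Ry(pitch) Rx(roll)).
In Python, from station import get_obs, camera, hand_in, masks_of gives the robot as it stands.
- The arm moves only by the shell command python3 -m jog 'ROWS' [FORCE]. ROWS is text: rows parted by semicolons, each of 7 numbers parted by spaces: the shift along the world's x, y, z in mm, then the turn, a rotation vector about the world's x, y, z in degrees, then the closure, from 0 (fully open) to 1 (shut). A call has 1 to 10 rows; each row is the pose to reach, as a shift and turn from the pose measured when the call began; what a row does not reach only later rows make up. A row lasts 1/12 s, in which the tool goes at most 41.7 mm and 7.16 degrees, less where a joint would pass 70% of its speed; a pose out of reach is approached as far as the arm can. A call with a gripper value outside its range is refused whole. The fingers move at their own pace and stop on an object; FORCE is the grip in N (left out, the last holds). Time passes only in rows, so rows that repeat a pose let the fingers close. It gives the time, the measured TCP pose, the force and the opening at its end, in the units of the state.
- get_obs(): the state, without advancing time (a new reading comes with each control period).
- camera(name): name is "scene" or "top" or "wrist"; returns a dict with "img" (480x640x3 uint8, red, green, blue), "range_z" (480x640 float32, m along the optical axis (not along the pixel's ray), 0 where there is no reading), "fx", "fy", "cx", "cy" (pixels), "rvec" (rotation vector, rad) and "tvec" (3), from world to camera coordinates, as OpenCV has them. Camera axes: x right, y down, z forward; pixel columns grow to the right and rows downward; lengths in m; the calibration is good to about 2 mm. A picture is of the moment at which its call begins.
- hand_in(): hands the job in, once; it reports no verdict.
Trained networks look in the newest picture that a camera, given by its name, has taken for a name from the list of things; names that differ only in an ending like _2 or _b are one class to them, and where a whole thing is asked for, a point or a joint stands for the part that bears it (a point fixed in the world has none). Each returns a list of dicts, best first, with "conf" (0 to 1); they miss things now and then, are a little off and sometimes report something else, mostly with a low value. They report only what shows in the picture. A call takes as long as a camera call. They do not tell look-alikes from the thing itself.
- masks_of(thing, camera): "mask" (480x640 bool, what is visible of it) and "extent" ([left, top, right, bottom] in pixels, round what is visible of it).
The state is a dict: "time_s": time; "qpos": joint angles; "joint_vel": joint speeds; "tau": joint torques, N m; "ee_pos": TCP position; "eef_rot": TCP orientation; "force": force on the tool from outside, world axes, zero at the start; "moment": the same for the moment, N m; "grip_width": finger opening in m.
Only numpy, scipy, OpenCV 4.12 (cv2) and the standard library are available. Lean on these libraries where they do the work, as an engineer would, in place of code of your own. Each camera call takes 0.05 s, during which the arm holds its last target.

## Working session

There is one attempt and no reset: what is moved stays moved. The work goes in short steps, Python scripts to look and compute and a shell command to move; the robot and the scene stay as the last step left them, time stands still between calls to the robot, and variables do not carry over. Pictures are saved under pics/ and viewed, and the job is handed in when it is done.

```bash
mkdir -p pics
cat > h.py <<'E'
import numpy as np,cv2
from station import *
def save(c,n): cv2.imwrite('pics/'+n,c['img'][:,:,::-1])
def cloud(c):
    z=c['range_z'];v,u=np.mgrid[:480,:640]
    P=np.stack([(u-c['cx'])/c['fx']*z,(v-c['cy'])/c['fy']*z,z],-1)
    R=cv2.Rodrigues(np.array(c['rvec'],float))[0]
    W=(P-np.array(c['tvec']).ravel())@R
    W[z==0]=np.nan
    return W
E
python3 - <<'E'
from h import *
o=get_obs();print(o)
for n in ['top','scene']:
    c=camera(n);save(c,n+'0.png');W=cloud(c);np.save(n+'W.npy',W)
    for t in ['power_box','master_top','lamp','lens_top','scale','bar_top','shaker','egg_cup','bangle','sugar_bowl','candlestick','tankard','spoon','mirror']:
        for m in masks_of(t,n)[:3]:
            p=W[m['mask']];p=p[~np.isnan(p[:,0])]
            print(n,t,round(m['conf'],2),np.round(m['extent']),m['mask'].sum(),np.round(np.median(p,0),3) if len(p) else None,np.round(p.max(0),3) if len(p) else None)
E
```

```text
{'time_s': 0.0, 'qpos': array([-1.39158997e+00,  3.00450531e-01,  1.52161238e+00,  9.34560539e-07,
        1.32068401e+00, -6.66165244e-02]), 'joint_vel': array([ 9.81128416e-04,  1.60406520e-04,  1.76009443e-04,  3.18105386e-04,
        8.44477299e-05, -4.22411263e-05]), 'tau': array([ 3.81211576e-03, -5.31806195e+01, -3.52744603e+01,  7.08305812e-02,
        2.43988994e-02, -7.65982963e-05]), 'ee_pos': array([ 0.13378505, -0.53320053,  0.20488437]), 'eef_rot': array([-1.57194797e+00,  7.77396195e-05, -2.89577005e+00]), 'force': array([ 0.67070124,  0.13904069, -0.15581083]), 'moment': array([-0.00939143,  0.01314761, -0.02073641]), 'grip_width': 0.09427166362613693}
top power_box 0.92 [414. 220. 488. 303.] 3319 [ 0.459 -0.298  0.046] [ 0.55  -0.227  0.065]
top master_top 0.7 [434. 273. 451. 289.] 227 [ 0.422 -0.281  0.06 ] [ 0.438 -0.264  0.065]
top lamp 0.92 [270. 223. 322. 275.] 1867 [0.49  0.028 0.03 ] [0.549 0.083 0.046]
top lamp 0.73 [338. 284. 389. 333.] 2028 [ 0.359 -0.114  0.029] [ 0.412 -0.062  0.047]
top lens_top 0.92 [348. 293. 381. 326.] 986 [ 0.36  -0.115  0.038] [ 0.3
[... 2355 characters left out ...]
egg_cup 0.66 [225. 235. 239. 270.] 521 [ 0.578 -0.133  0.047] [ 0.59  -0.12   0.061]
scene bangle 0.95 [456. 278. 493. 313.] 579 [0.56  0.287 0.047] [0.582 0.316 0.052]
scene sugar_bowl 0.57 [370. 332. 434. 393.] 2942 [0.705 0.203 0.029] [0.766 0.246 0.051]
scene candlestick 0.74 [100. 230. 154. 319.] 2249 [ 0.734 -0.241  0.02 ] [ 0.765 -0.21   0.141]
scene spoon 0.74 [212. 165. 259. 188.] 422 [ 0.289 -0.28   0.011] [ 0.328 -0.227  0.02 ]
scene spoon 0.37 [199. 181. 214. 191.] 146 [ 0.429 -0.277  0.057] [ 0.439 -0.263  0.06 ]
scene spoon 0.23 [305. 232. 362. 278.] 1971 [0.517 0.037 0.024] [0.549 0.084 0.041]
scene mirror 0.59 [439. 211. 525. 237.] 1167 [0.279 0.259 0.008] [0.33  0.373 0.012]
```

View pics/top0.png

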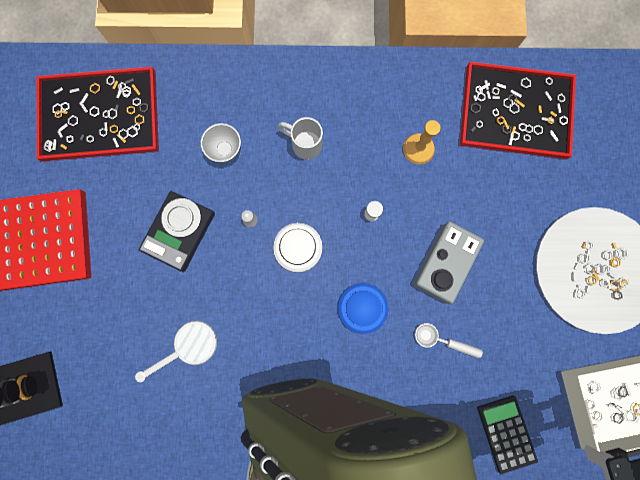

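View pics/scene0.png

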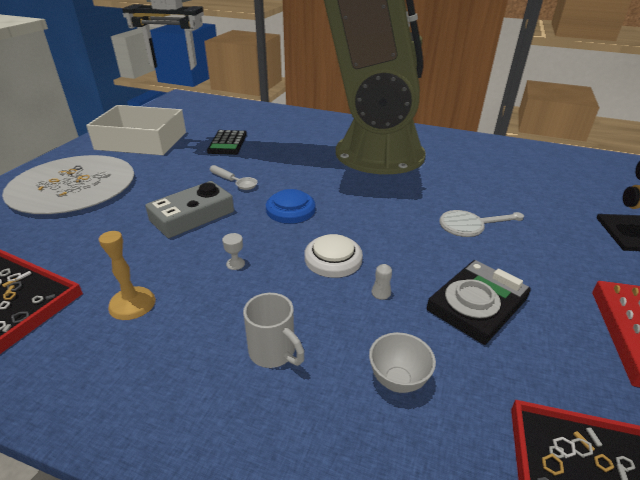

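The top view shows the white lamp at (298,247), the blue look-alike at (362,308), the power box with its master button at (442,281), and the scale with its bar key at (156,249). The scene view agrees. Next I refine the contact points.

Run:
```python
from h import *
for n in ['top','scene']:
    c=camera(n);W=cloud(c)
    for t,g,lo,hi in [('master_top',(.424,-.28),.055,.07),('lens_top',(.49,.028),.033,.05),('bar_top',(.485,.335),.041,.053),('scale',(.53,.29),.02,.06),('power_box',(.47,-.29),.04,.056)]:
        d=np.hypot(W[...,0]-g[0],W[...,1]-g[1])
        for m in masks_of(t,n):
            p=W[m['mask']&(W[...,2]>lo)&(W[...,2]<hi)]
            if len(p)<30 or np.hypot(*(np.median(p,0)[:2]-g))>.04: continue
            r=cv2.minAreaRect(p[:,:2].astype(np.float32)*1000)
            print(n,t,round(m['conf'],2),len(p),'mean',np.round(p.mean(0),4),'mid',np.round((p.max(0)+p.min(0))/2,4),'span',np.round(np.ptp(p,axis=0),3),'rect',np.round(r[0]),np.round(r[1]),round(r[2]));break
```

```text
top master_top 0.61 218 mean [ 0.4198 -0.2812  0.06  ] mid [ 0.4197 -0.2818  0.0606] span [0.034 0.035 0.01 ] rect [ 420. -282.] [33. 34.] 18
top lens_top 0.72 889 mean [0.4912 0.0283 0.0387] mid [0.4915 0.0287 0.0408] span [0.073 0.074 0.016] rect [491.  29.] [73. 73.] 45
top bar_top 0.48 159 mean [0.4836 0.3353 0.0462] mid [0.4838 0.3359 0.0465] span [0.03  0.045 0.01 ] rect [484. 336.] [47. 16.] 66
scene master_top 0.52 124 mean [ 0.4229 -0.2803  0.0577] mid [ 0.4212 -0.2809  0.0579] span [0.038 0.035 0.005] rect [ 422. -281.] [36. 34.] 71
scene lens_top 0.94 658 mean [0.4981 0.0309 0.037 ] mid [0.4944 0.0305 0.0371] span [0.072 0.072 0.008] rect [495.  29.] [69. 67.] 65
scene bar_top 0.67 190 mean [0.4866 0.3372 0.0438] mid [0.4846 0.3368 0.0437] span [0.031 0.042 0.005] rect [485. 337.] [45. 17.] 64
scene scale 0.84 3827 mean [0.5401 0.299  0.0324] mid [0.53   0.2972 0.0358] span [0.173 0.158 0.032] rect [528. 297.] [110. 149.] 65
scene power_box 0.73 1571 mean [ 0.4746 -0.2995  0.0445] mid [ 0.4651 -0.3012  0.048 ] span [0.169 0.145 0.016] rect [ 462. -302.] [ 92. 160.] 61
```

```bash
python3 -m jog '0 0 0 0 0 0 1;0 0 0 0 0 0 1;0 0 0 0 0 0 1;0 0 0 0 0 0 1;0 0 0 0 0 0 1;0 0 0 0 0 0 1;0 0 0 0 0 0 1;0 0 0 0 0 0 1' 10
```

```text
time_s: 2.77
ee_pos: [0.1338, -0.5335, 0.2054]
eef_rot: [-1.571, -0.0, -2.896]
force: [-0.5, -0.2, 0.2]
grip_width: 0.0442
```

```bash
python3 -m jog '30 26 0 0 0 0 1;60 52 0 0 0 0 1;90 78 0 0 0 0 1;120 105 -10 0 0 0 1;150 131 -20 0 0 0 1;180 158 -40 0 0 0 1;210 184 -60 0 0 0 1;240 210 -80 0 0 0 1;265 233 -90 0 0 0 1;287 252 -95 0 0 0 1'; python3 -m jog '0 0 0 0 0 0 1;0 0 0 0 0 0 1'
```

```text
time_s: 3.6
ee_pos: [0.4218, -0.279, 0.1087]
eef_rot: [-1.573, -0.001, -2.895]
force: [0.5, -0.0, -0.9]
grip_width: 0.0005
time_s: 3.77
ee_pos: [0.4224, -0.2778, 0.1082]
eef_rot: [-1.573, -0.002, -2.892]
force: [-0.0, -1.5, -0.8]
grip_width: 0.0008
```

```bash
python3 -m jog '-1 -3 -10 0 0 0 1;-1 -3 -20 0 0 0 1;-1 -3 -30 0 0 0 1;-1 -3 -38 0 0 0 1;-1 -3 -42 0 0 0 1;-1 -3 -42 0 0 0 1;-1 -3 -42 0 0 0 1'
python3 - <<'E'
from h import *
c=camera('scene');cv2.imwrite('pics/s1.png',cv2.resize(c['img'][120:280,100:300,::-1],None,fx=4,fy=4)[:600])
print(get_obs()['ee_pos'],get_obs()['force'])
E
```

```text
time_s: 4.35
ee_pos: [0.4212, -0.281, 0.066]
eef_rot: [-1.574, -0.002, -2.893]
force: [0.2, -1.1, -0.0]
grip_width: 0.0007
[ 0.4214005  -0.28103349  0.0663854 ] [-0.18319171 -0.40339431 -1.41116057]
```

View pics/s1.png

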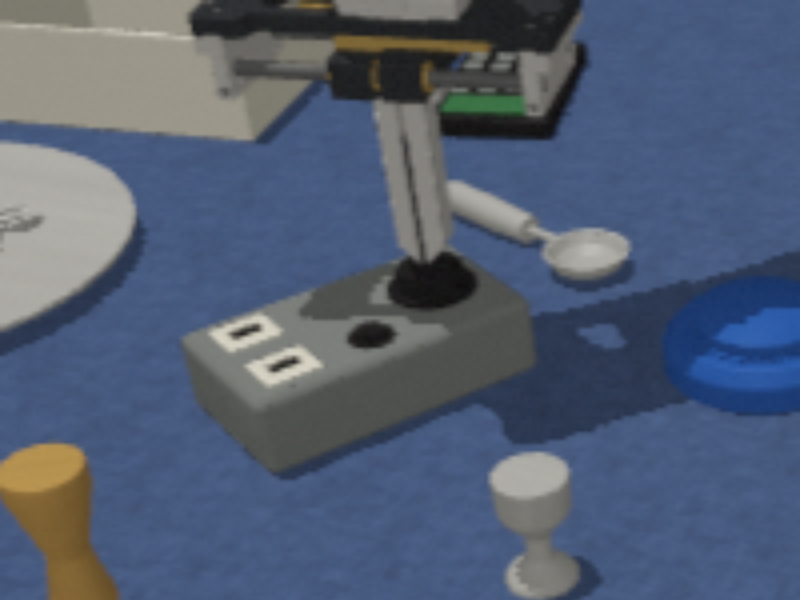

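The closed fingertips, at about (425,255) in the crop, sit centred over the master button and clear of the spare at (372,333). I press in slow steps.

```bash
python3 -m jog '0 0 -2 0 0 0 1;0 0 -4 0 0 0 1;0 0 -6 0 0 0 1;0 0 -7 0 0 0 1;0 0 -8 0 0 0 1;0 0 -9 0 0 0 1;0 0 -10 0 0 0 1;0 0 -10 0 0 0 1'; python3 -m jog '0 0 -1 0 0 0 1;0 0 -2 0 0 0 1;0 0 -3 0 0 0 1;0 0 -3 0 0 0 1'
```

```text
time_s: 5.07
ee_pos: [0.4214, -0.281, 0.0563]
eef_rot: [-1.573, -0.002, -2.892]
force: [-0.9, 1.1, 2.2]
grip_width: 0.0005
time_s: 5.4
ee_pos: [0.4214, -0.281, 0.0532]
eef_rot: [-1.573, -0.002, -2.893]
force: [0.3, 0.3, 1.9]
grip_width: 0.0008
```

```bash
python3 -m jog '0 0 -1 0 0 0 1;0 0 -2 0 0 0 1;0 0 -2 0 0 0 1'; python3 -m jog '0 0 -1 0 0 0 1;0 0 -1 0 0 0 1;0 0 -1 0 0 0 1';python3 -m jog '0 0 -1 0 0 0 1;0 0 -1 0 0 0 1;0 0 -1 0 0 0 1'
```

```text
time_s: 5.65
ee_pos: [0.4214, -0.281, 0.051]
eef_rot: [-1.573, -0.002, -2.893]
force: [-0.1, -0.1, 2.1]
grip_width: -0.0002
time_s: 5.9
ee_pos: [0.4215, -0.2811, 0.05]
eef_rot: [-1.573, -0.002, -2.893]
force: [-1.0, 1.6, 3.7]
grip_width: 0.0001
time_s: 6.15
ee_pos: [0.4215, -0.2811, 0.0491]
eef_rot: [-1.573, -0.002, -2.893]
force: [-2.0, 1.9, 6.3]
grip_width: 0.0005
```

```bash
python3 -m jog '0 0 -1 0 0 0 1;0 0 -1 0 0 0 1;0 0 -1 0 0 0 1'; python3 -m jog '0 0 6 0 0 0 1;0 0 20 0 0 0 1;0 0 40 0 0 0 1;0 0 60 0 0 0 1;0 0 60 0 0 0 1'
python3 - <<'E'
from h import *
c=camera('scene');W=cloud(c);save(c,'s2.png')
for m in masks_of('master_top','scene'):
    p=W[m['mask']];p=p[np.hypot(p[:,0]-.421,p[:,1]+.281)<.015]
    if len(p)>10: print(m['conf'],len(p),np.percentile(p[:,2],[50,80,95]))
print(get_obs()['ee_pos'])
E
```

```text
time_s: 6.4
ee_pos: [0.4215, -0.2811, 0.0483]
eef_rot: [-1.573, -0.002, -2.893]
force: [-2.1, 1.1, 7.4]
grip_width: 0.0006
time_s: 6.82
ee_pos: [0.4227, -0.282, 0.1118]
eef_rot: [-1.569, 0.002, -2.892]
force: [0.3, -0.3, 0.9]
grip_width: 0.0006
0.63 77 [0.05016164 0.05078263 0.05153462]
[ 0.42162456 -0.28113527  0.10853783]
```

Force climbs above 3 N at the end and the button top went from about 58 to 50.5 mm, so the master is in. Next is the lens.

```bash
python3 -m jog '7 31 0 0 0 -4 1;14 62 0 0 0 -8 1;21 93 0 0 0 -12 1;28 124 0 0 0 -16 1;35 155 0 0 0 -20 1;42 186 0 0 0 -24 1;49 217 0 0 0 -28 1;56 248 0 0 0 -32 1;63 279 0 0 0 -36 1;70 310 0 0 0 -38 1'; python3 -m jog '0 0 0 0 0 0 1;0 0 0 0 0 0 1;0 0 0 0 0 0 1'
```

```text
time_s: 7.75
ee_pos: [0.4911, 0.0304, 0.1074]
eef_rot: [-1.571, -0.003, 2.723]
force: [0.9, 0.1, 0.7]
grip_width: 0.0006
time_s: 8.0
ee_pos: [0.4905, 0.0302, 0.1064]
eef_rot: [-1.571, -0.004, 2.724]
force: [-0.4, -0.5, -0.3]
grip_width: 0.0005
```

Descend to about 46 mm, which is 6 mm above the lens.

```bash
python3 -m jog '1 -1 -10 0 0 0 1;1 -1 -20 0 0 0 1;1 -1 -30 0 0 0 1;1 -1 -40 0 0 0 1;1 -1 -50 0 0 0 1;1 -1 -57 0 0 0 1;1 -1 -60 0 0 0 1;1 -1 -60 0 0 0 1;1 -1 -60 0 0 0 1'; python3 -m jog '0 0 -1 0 0 0 1;0 0 -2 0 0 0 1;0 0 -3 0 0 0 1;0 0 -4 0 0 0 1;0 0 -5 0 0 0 1;0 0 -6 0 0 0 1;0 0 -7 0 0 0 1;0 0 -8 0 0 0 1;0 0 -8 0 0 0 1;0 0 -8 0 0 0 1'
```

```text
time_s: 8.75
ee_pos: [0.4917, 0.0291, 0.0465]
eef_rot: [-1.571, -0.004, 2.725]
force: [-0.4, -0.2, 0.1]
grip_width: 0.0005
time_s: 9.58
ee_pos: [0.4917, 0.0291, 0.0386]
eef_rot: [-1.571, -0.004, 2.725]
force: [0.1, 0.6, 1.9]
grip_width: 0.0004
```

```bash
python3 -m jog '0 0 -1 0 0 0 1;0 0 -2 0 0 0 1;0 0 -3 0 0 0 1;0 0 -4 0 0 0 1;0 0 -5 0 0 0 1;0 0 -5 0 0 0 1;0 0 -5 0 0 0 1'; python3 -m jog '0 0 -1 0 0 0 1;0 0 -2 0 0 0 1;0 0 -2 0 0 0 1;0 0 -2 0 0 0 1'; python3 -m jog '0 0 -1 0 0 0 1;0 0 -1 0 0 0 1;0 0 -1 0 0 0 1'
```

```text
time_s: 10.17
ee_pos: [0.4917, 0.0292, 0.0335]
eef_rot: [-1.571, -0.004, 2.725]
force: [-1.2, 0.2, 1.3]
grip_width: 0.0003
time_s: 10.5
ee_pos: [0.4917, 0.0292, 0.0315]
eef_rot: [-1.571, -0.004, 2.725]
force: [-0.7, 0.4, 2.2]
grip_width: 0.0005
time_s: 10.75
ee_pos: [0.4918, 0.0292, 0.0305]
eef_rot: [-1.571, -0.004, 2.725]
force: [-1.3, -0.4, 4.2]
grip_width: 0.0005
```

```bash
python3 -m jog '0 0 -1 0 0 0 1;0 0 -1 0 0 0 1;0 0 -1 0 0 0 1'; python3 -m jog '0 0 -1 0 0 0 1;0 0 -1 0 0 0 1;0 0 -1 0 0 0 1'; python3 -m jog '0 0 6 0 0 0 1;0 0 20 0 0 0 1;0 0 40 0 0 0 1;0 0 60 0 0 0 1;0 0 80 0 0 0 1;0 0 80 0 0 0 1'
python3 - <<'E'
from h import *
c=camera('scene');W=cloud(c);save(c,'s3.png')
for m in masks_of('lens_top','scene'):
    p=W[m['mask']];p=p[np.hypot(p[:,0]-.492,p[:,1]-.029)<.03]
    if len(p)>10: print(m['conf'],len(p),np.percentile(p[:,2],[50,80,95]))
p=np.load('sceneW.npy');p=p[np.hypot(p[...,0]-.492,p[...,1]-.029)<.03];print('before',np.percentile(p[:,2],[50,80,95]))
print(get_obs()['ee_pos'])
E
```

```text
time_s: 11.0
ee_pos: [0.4918, 0.0292, 0.0297]
eef_rot: [-1.571, -0.004, 2.725]
force: [-2.3, -0.0, 6.1]
grip_width: 0.0002
time_s: 11.25
ee_pos: [0.4918, 0.0292, 0.0289]
eef_rot: [-1.571, -0.004, 2.725]
force: [-2.4, 0.3, 9.3]
grip_width: 0.0004
time_s: 11.75
ee_pos: [0.4933, 0.0292, 0.1123]
eef_rot: [-1.573, 0.001, 2.725]
force: [0.9, -0.6, 0.3]
grip_width: 0.0004
0.89 488 [0.02975364 0.03100172 0.03179706]
before [0.0377471  0.03886383 0.03977328]
[0.49188772 0.02916288 0.10891045]
```

View pics/s3.png

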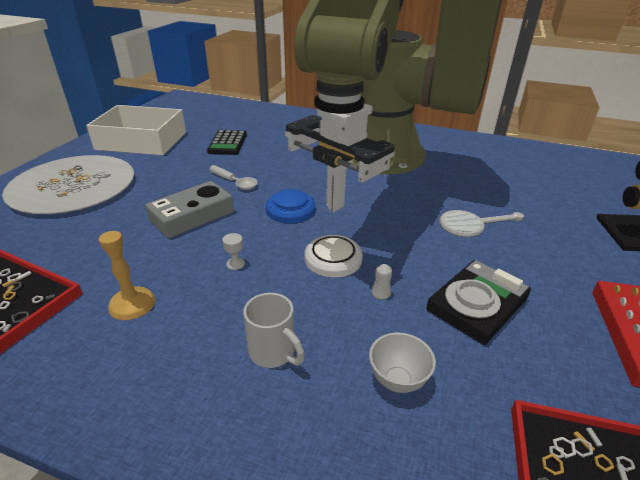

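The picture shows the lens flush at (333,250), 8 mm lower than before, the master in at (208,190), and everything else undisturbed. On to the bar key.

```bash
python3 -m jog '-1 31 0 0 0 0 1;-1 62 0 0 0 0 1;-2 93 0 0 0 0 1;-3 124 0 0 0 0 1;-4 155 0 0 0 0 1;-4 186 0 0 0 0 1;-5 217 0 0 0 0 1;-6 248 0 0 0 0 1;-7 279 0 0 0 0 1;-7 307 0 0 0 0 1'; python3 -m jog '0 0 0 0 0 0 1;0 0 0 0 0 0 1;0 0 0 0 0 0 1'
```

```text
time_s: 12.68
ee_pos: [0.4839, 0.3377, 0.1071]
eef_rot: [-1.569, -0.004, 2.725]
force: [-0.3, -0.2, 1.0]
grip_width: 0.0006
time_s: 12.93
ee_pos: [0.4834, 0.3369, 0.1056]
eef_rot: [-1.567, -0.006, 2.725]
force: [0.4, -0.2, 0.0]
grip_width: 0.0006
```

Descend to 52 mm, then check with a picture.

```bash
python3 -m jog '1 -1 -10 0 0 0 1;1 -1 -20 0 0 0 1;1 -1 -30 0 0 0 1;1 -1 -40 0 0 0 1;1 -1 -48 0 0 0 1;1 -1 -52 0 0 0 1;1 -1 -54 0 0 0 1;1 -1 -54 0 0 0 1'
python3 - <<'E'
from h import *
c=camera('scene');cv2.imwrite('pics/s4.png',cv2.resize(c['img'][200:350,400:600,::-1],None,fx=4,fy=4))
print(get_obs()['ee_pos'],get_obs()['force'])
E
```

```text
time_s: 13.6
ee_pos: [0.4843, 0.3358, 0.0512]
eef_rot: [-1.567, -0.006, 2.725]
force: [0.4, -0.3, 0.3]
grip_width: 0.0004
[0.48444261 0.33596929 0.05172313] [-0.00157839 -0.39787823  0.35476907]
```

View pics/s4.png

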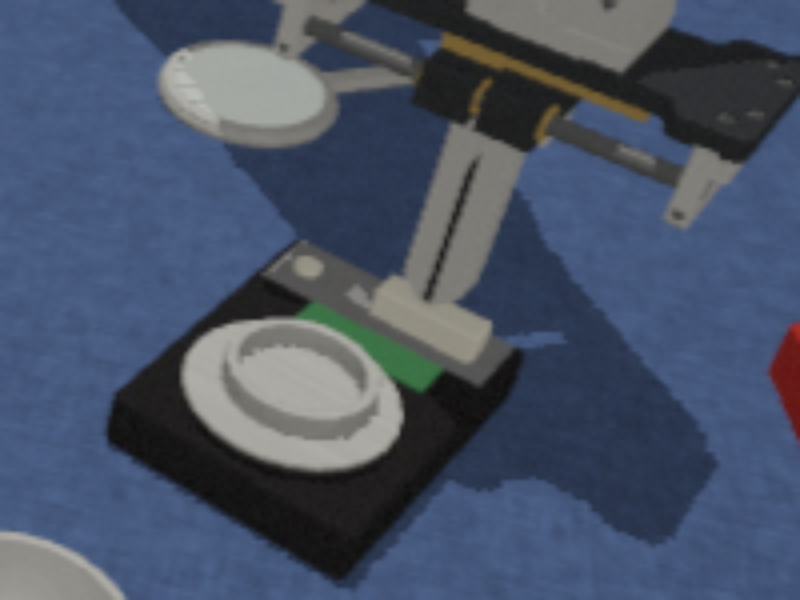

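The fingers are aligned with the bar, with the tip at about (445,298) in the crop just above the bar centre at (435,312). The small key at (308,265) is clear.

```bash
python3 -m jog '0 0 -1 0 0 0 1;0 0 -2 0 0 0 1;0 0 -3 0 0 0 1;0 0 -4 0 0 0 1;0 0 -5 0 0 0 1;0 0 -6 0 0 0 1;0 0 -7 0 0 0 1;0 0 -8 0 0 0 1;0 0 -8 0 0 0 1;0 0 -8 0 0 0 1'; python3 -m jog '0 0 -1 0 0 0 1;0 0 -2 0 0 0 1;0 0 -3 0 0 0 1;0 0 -4 0 0 0 1;0 0 -5 0 0 0 1;0 0 -5 0 0 0 1;0 0 -5 0 0 0 1'; python3 -m jog '0 0 -1 0 0 0 1;0 0 -2 0 0 0 1;0 0 -2 0 0 0 1;0 0 -2 0 0 0 1'
```

```text
time_s: 14.48
ee_pos: [0.4845, 0.336, 0.0438]
eef_rot: [-1.567, -0.005, 2.725]
force: [-0.9, -1.0, 3.1]
grip_width: 0.0005
time_s: 15.07
ee_pos: [0.4845, 0.336, 0.0388]
eef_rot: [-1.567, -0.006, 2.725]
force: [-0.8, 0.2, 2.3]
grip_width: 0.0005
time_s: 15.4
ee_pos: [0.4845, 0.336, 0.0367]
eef_rot: [-1.567, -0.006, 2.725]
force: [-0.4, -1.2, 2.6]
grip_width: 0.0009
```

```bash
python3 -m jog '0 0 -1 0 0 0 1;0 0 -1 0 0 0 1;0 0 -1 0 0 0 1'; python3 -m jog '0 0 -1 0 0 0 1;0 0 -1 0 0 0 1;0 0 -1 0 0 0 1'
```

```text
time_s: 15.65
ee_pos: [0.4845, 0.336, 0.0358]
eef_rot: [-1.567, -0.006, 2.725]
force: [-0.7, -0.6, 3.4]
grip_width: 0.0003
time_s: 15.9
ee_pos: [0.4845, 0.336, 0.0349]
eef_rot: [-1.567, -0.005, 2.725]
force: [-2.2, -1.4, 5.3]
grip_width: 0.0003
```

```bash
python3 -m jog '0 0 -1 0 0 0 1;0 0 -1 0 0 0 1;0 0 -1 0 0 0 1'; python3 -m jog '0 0 -1 0 0 0 1;0 0 -1 0 0 0 1;0 0 -1 0 0 0 1'; python3 -m jog '0 0 6 0 0 0 1;0 0 20 0 0 0 1;0 0 40 0 0 0 1;0 0 60 0 0 0 1;0 0 80 0 0 0 1;0 0 100 0 0 0 1;0 0 100 0 0 0 1'
python3 - <<'E'
from h import *
c=camera('scene');W=cloud(c);save(c,'s5.png');B=np.load('sceneW.npy')
for t,g,r in [('master',(.421,-.281),.014),('lens',(.492,.029),.03),('bar',(.4845,.336),.007)]:
    for n,w in (('before',B),('now',W)):
        p=w[np.hypot(w[...,0]-g[0],w[...,1]-g[1])<r];print(t,n,len(p),np.percentile(p[:,2],[50,80]))
for t in ['power_box','lamp','scale','shaker','egg_cup','bangle','tankard']:
    for m in masks_of(t,'scene')[:2]:print(t,round(m['conf'],2),np.round(m['extent']))
print(get_obs()['ee_pos'])
E
```

```text
time_s: 16.15
ee_pos: [0.4846, 0.336, 0.0342]
eef_rot: [-1.568, -0.005, 2.725]
force: [-2.1, -1.3, 7.8]
grip_width: 0.0003
time_s: 16.4
ee_pos: [0.4846, 0.3361, 0.0336]
eef_rot: [-1.568, -0.005, 2.725]
force: [-2.8, -1.6, 9.0]
grip_width: 0.0004
time_s: 16.98
ee_pos: [0.4858, 0.3368, 0.1374]
eef_rot: [-1.572, -0.002, 2.725]
force: [-0.4, 0.8, 1.1]
grip_width: 0.0003
master before 69 [0.05824083 0.05886068]
master now 63 [0.05034784 0.05073608]
lens before 484 [0.0377471  0.03886383]
lens now 483 [0.02971868 0.03082823]
bar before 54 [0.04398502 0.0447788 ]
bar now 92 [0.16621347 0.40511402]
power_box 0.8 [147. 181. 235. 239.]
lamp 0.93 [269. 191. 315. 225.]
lamp 0.76 [303. 231. 361. 277.]
scale 0.88 [427. 258. 528. 341.]
shaker 0.78 [374. 266. 388. 302.]
shaker 0.51 [439. 213. 518. 238.]
egg_cup 0.72 [225. 235. 243. 271.]
tankard 0.79 [245. 293. 306. 370.]
[0.48434218 0.33586288 0.13272262]
```

View pics/s5.png

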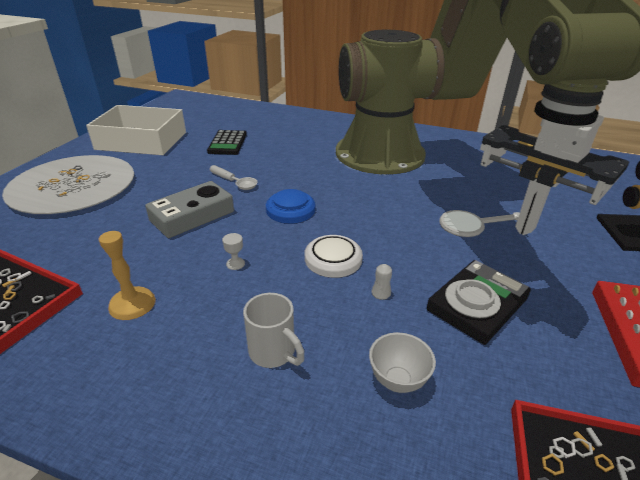

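```bash
python3 - <<'E'
from h import *
c=camera('scene');W=cloud(c);B=np.load('sceneW.npy')
for w in (B,W):
    p=w[(np.hypot(w[...,0]-.4845,w[...,1]-.336)<.007)&(w[...,2]<.08)];print(len(p),np.percentile(p[:,2],[50,80]))
E
python3 -c "
from station import *
hand_in()"
```

```text
54 [0.04398502 0.0447788 ]
36 [0.03618064 0.03677107]
the job is handed in; nothing more can be done
```

I pressed the master button, then the white lamp's lens, then the scale's bar key, in that order with the closed fingertips, and handed the job in after about 17 s of robot time.

| Button | Top before | Top after | Down by | Highest vertical force read |
|---|---|---|---|---|
| Master | 58.2 mm | 50.3 mm | 7.9 mm | 7.4 N |
| Lens | 37.7 mm | 29.7 mm | 8.0 mm | 9.3 N |
| Bar key | 44.0 mm | 36.2 mm | 7.8 mm | 9.0 N |

- **Pressing:** each button moved at about 2–3 N and then the force rose at its stop. I went on to the next only after that rise.
- **Surroundings:** in the last picture the devices, the standing items and the bangle look undisturbed. The networks also found the power box, lamp, scale, egg cup and tankard within a few pixels of where they started. They did not find the bangle in that picture, so I judged it by eye only.
- **Small buttons:** I kept the fingers clear of the spare button and the small key, but did not measure their heights afterwards.
- **Robot:** it was clear of everything, with the fingertips about 13 cm above the table.
- **One check that misread:** my first height reading for the bar key picked up the gripper above it. I repeated it with those points removed, and the table shows the corrected value.

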